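# Lock the filter cartridge into the dust extractor

### The job

Fit the filter cartridge that stands on the bench into the port on top of the dust extractor: line its two lugs up with the slots in the collar (the collar may sit somewhat turned, so feel for the slots with a light touch), push it down against the spring, then twist it a quarter turn clockwise (seen from above) to the end stop, so that it springs up into its lock, and let go. Do not force it at any time, and leave the other things on the bench where they are.

Things in the scene. Friction and masses are not known exactly. Their poses are not given: they have to be found in the camera images.
- cartridge: White filter cartridge, loose, about 150-280 g, standing upright, 89 mm tall. Origin: centre of underside, z up. Upwards: round spigot, diameter 48, height 0-34 mm (foot tapered to 42 over the lowest 4 mm) with two lugs; drum, diameter 76, height 34-60 mm; flat grip bar 62 mm long (x), 16 mm thick (y), height 60-89 mm, pointing the way the lugs point. Half a turn gives the same part.
- lugs (a point): Point on the cartridge's axis 11 mm above its underside, midway between and level with the lugs; axes as the cartridge's. The two lugs stick out of the spigot along +x and -x, each 12 mm wide (y), 6 mm high (8-14 mm above the underside), reaching 31 mm from the axis.
- grip (a point): Point on the cartridge's axis inside the grip bar, 82 mm above the underside, axes as the cartridge's: a good place for the TCP, fingers pointing down and closing along the cartridge's y (the fingertips then clear the drum by about 3 mm).
- extractor: Grey dust extractor, fixed: box 220 (x) by 180 (y) by 90 mm high with the port on top at its centre, a grey plastic collar, outer diameter 86 mm, standing 30 mm above the box. Origin: centre of underside, z up. The plastic takes at most 60 N between cartridge and extractor; 20 N of push and 0.5 N m of twist are ample. Neither the box nor the collar moves.
- port (a point): Centre of the mouth at the collar's top, 120 mm above the bench, axes as the extractor's. Inward lip 3 mm thick, opening 51 mm wide, two slots for the lugs along +x and -x but turned by an unmeasured angle up to 0.5 rad either way, 15 mm wide; lugs enter within about 0.06 rad. Off the slots, the lugs rest on the lip, underside 8 mm below the mouth, foot centred; turned to the slots it can go down.
- seat_top (a point): Top of the sprung seat in the port when free, 12 mm below the mouth. Pressed by the underside: 5 N at first, rising 0.6 N per mm, hard bottom 13 mm lower (25 mm below the mouth). With the underside over 20 mm below the mouth the lugs pass under the roof, and the cartridge turns clockwise only (seen from above), to a solid stop about 92 degrees past the slots.
- locked (a point): Where the underside's centre ends when locked, 17 mm below the mouth. At the end stop the roof is 3 mm higher, so the cartridge, let up, is sprung 3 mm up into this notch (turning play about 0.1 rad). Turned too little it stays 20 mm below the mouth, not locked; not turned at all it is lifted to 12 mm below. Axes as the extractor's; the lugs end across it, near +y and -y.
- wood_body: Bystander: half-shaped pale wooden body on a foot block, 215 mm long (along x), 72 mm wide, 90 mm tall, loose beyond the work. Origin: centre of its underside.
- jar: Bystander: glass jar, diameter 72 mm, 120 mm tall, loose. Origin: centre of its underside.
- sanding_block: Bystander: cork sanding block with a wooden back, 110 x 60 x 40 mm, loose. Origin: centre of its underside.
Mind the look-alikes: they are no part of the job. Several things have the shape of the cartridge; the one meant has the colours described above.

How it is judged:
On the way:
1. the cartridge is pushed down in the port, lugs through the slots, underside more than 20.5 mm below the mouth (z of cartridge in the frame of port below -0.0205 m and horizontal distance between cartridge and port below 0.005 m), for 0.1 s.
At the end, for the whole second after the job is handed in: The cartridge is upright (within 4 degrees) in the port (within 5 mm), turned across the extractor (its x within 0.75 rad of the extractor's y), sprung up into the lock notch (underside 15 to 18.7 mm below the mouth), released and at rest (z of cartridge in the frame of port between -0.0187 and -0.015 m and horizontal distance between cartridge and port below 0.005 m and angle between the x axis of cartridge and the y axis of extractor, either way round below 0.75 rad and angle between cartridge's own z axis and vertical below 0.07 rad and linear speed of cartridge below 0.02 m/s and angular speed of cartridge below 0.1 rad/s); the robot touches nothing.
It fails at once if the cartridge is forced: more than 60 N between it and the extractor (contact force between cartridge and extractor above 60 N).
It fails at once if a bystander (wooden body, jar, sanding block) is moved more than 30 mm (distance of any of wood_body, jar, sanding_block from where it was at the start of the episode above 0.03 m).
It also fails if it takes over 69 s, if anything falls off the work surface, if the arm or the gripper's body presses on something with over 40 N, if the wrist force passes 120 N, or if a joint passes its speed limit or range.

### The arm

A 6-joint arm with a two-finger parallel gripper is mounted at the origin on the work surface. World frame = base frame: x ahead of the robot, y to its left, z up, the work surface at z = 0. Lengths are in m, angles in rad, forces in N, time in s.
With the tool pointing down it reaches from about 0.375 to 0.975 m from the base axis. Payload 3.8 kg.
Tool frame: the origin (TCP) lies between the finger pads, 19 mm behind the fingertips; this is the grasp point; z points along the fingers, y is the line along which they close (so a half turn about z gives the same grasp; the last joint's range is limited). The gripper opens to 85 mm and grips with 20 to 120 N. Pads are 22 mm wide; open, the fingers measure 114 mm over their backs; the gripper's body (76 mm by 85 mm) begins 54 mm behind the grasp point. The pads swing forward as they close: fully open they stand 13 mm farther back than shut.
Start: joints at [-1.344, 0.264, 1.604, -0, 1.274, -0.037], TCP at [0.176, -0.652, 0.25] pointing down, gripper open.
Joint ranges: [-2.63, 2.63], [-0.94, 2.18], [0.31, 2.57], [-1.31, 4.45], [0, 2.66], [-2.55, 2.55]. Speed limits (rad/s): [2.57, 2.57, 3.14, 3.14, 3.14, 3.14].

### API

Orientations are given as a rotation vector (axis times angle).
In Python, from workcell import bot gives the robot as it stands. The module is installed in compiled form; this text tells all that it offers.
- The arm moves only by the shell command python3 -m jog 'ROWS' [OPENING] [FORCE]. ROWS is a JSON list of rows, 1 to 5 of them, each an object with the fields dx, dy, dz (the shift in m), spin (a turn about the tool's z in rad); a field left out counts as zero; each row shifts and turns the commanded pose from where the row before left it, along the tool's axes as they then stand; what a row does not reach is not made up. A row lasts 1/8 s, in which the tool goes at most 0.0625 m and 0.188 rad, less where a joint would pass 70% of its speed; a pose out of reach is approached as far as the arm can. OPENING is the opening from 0.0 (shut) to 1.0 (fully open), set as the command begins (- or left out keeps the last). The fingers move at their own pace and stop on an object; FORCE is the grip in N (left out, the last holds). Time passes only in rows, so rows that do not move let the fingers close. It prints the time, the measured TCP pose, the force, the opening and the grip force at its end. Input that does not fit is refused with a message, and nothing moves.
- bot.read_state(): the state, without advancing time (a new reading comes with each control period).
- bot.read_camera(name): name is "side" or "top"; returns the picture (400x640x3 uint8, red, green, blue); there is no depth.
- bot.camera_info(name): a dict with "intrinsics" (3x3 intrinsics, pixels), "extrinsics" (4x4, takes a point from camera to world coordinates). Camera axes: x right, y down, z forward; pixel columns grow to the right and rows downward; lengths in m; the calibration is good to about 2 mm. A picture is of the moment at which its call begins. camera_info takes no time and is no camera call.
- bot.finish_job(): hands the job in; it is judged then, once.
Trained networks look in the newest picture that a camera, given by its name, has taken for a name from the list of things; names that differ only in an ending like _2 or _b are one class to them, and where a whole thing is asked for, a point or a joint stands for the part that bears it (a point fixed in the world has none). Each returns a list of dicts, best first, with "conf" (0 to 1); they miss things now and then, are a little off and sometimes report something else, mostly with a low value. They report only what shows in the picture. A call takes as long as a camera call. They do not tell look-alikes from the thing itself.
- bot.search_frame(camera, thing): "box" ([left, top, right, bottom] in pixels, round what is visible of it).
- bot.regions_of(camera, thing): "pixels" (400x640 bool, what is visible of it) and "box" ([left, top, right, bottom] in pixels, round what is visible of it).
- bot.spot_point(camera, thing): "pixel" ([row, column] in pixels: a listed point, or the origin of a listed thing).
The state is a dict: "time": time; "q": joint angles; "joint_vel": joint speeds; "joint_torque": joint torques, N m; "tool_pos": TCP position; "tcp_rot": TCP orientation; "wrist_force": force on the tool from outside, world axes, zero at the start; "torque": the same for the moment, N m; "width": opening from 0.0 (shut) to 1.0 (fully open); "grip_force": force on a finger pad.
Only numpy, scipy, OpenCV 4.12 (cv2) and the standard library are available. Lean on these libraries where they do the work, as an engineer would, in place of code of your own. Each camera call takes 0.05 s, during which the arm holds its last target. There are 200 camera calls.

## Working session

There is one attempt and no reset: what is moved stays moved. The work goes in short steps, Python scripts to look and compute and a shell command to move; the robot and the scene stay as the last step left them, time stands still between calls to the robot, and variables do not carry over. Pictures are saved under pics/ and viewed, at most 10 in all, crops included, and the job is handed in when it is done.

```bash
mkdir -p pics; cat > h.py <<'E'
import numpy as np, cv2
from workcell import bot
def cam(n):
    i=bot.camera_info(n); return np.array(i["intrinsics"]),np.array(i["extrinsics"])
def ray(n,r,c):
    K,T=cam(n); d=T[:3,:3]@np.linalg.inv(K)@[c,r,1]; return T[:3,3],d
def at_z(n,r,c,z):
    o,d=ray(n,r,c); return o+d*(z-o[2])/d[2]
def proj(n,p):
    K,T=cam(n); q=K@(T[:3,:3].T@(np.array(p)-T[:3,3])); return (q[1]/q[2],q[0]/q[2])
def snap(n,f):
    im=np.array(bot.read_camera(n)); cv2.imwrite("pics/"+f,im[:,:,::-1]); return im
E
python3 - <<'E'
from h import *
np.set_printoptions(precision=3,suppress=True)
a=snap("side","s0.png");b=snap("top","t0.png")
print(cam("side"),cam("top"))
for n in ("top","side"):
  for t in ("cartridge","grip","port","extractor","lugs"):
    for d in bot.spot_point(n,t)[:5]: print(n,t,round(d["conf"],2),np.round(d["pixel"],1))
cv2.imwrite("pics/both.png",cv2.resize(np.vstack([a,b])[:,:,::-1],(480,600),interpolation=cv2.INTER_AREA))
E
```

```text
(array([[376.604,   0.   , 321.499],
       [  0.   , 376.604, 197.712],
       [  0.   ,   0.   ,   1.   ]]), array([[-0.665, -0.48 ,  0.572, -0.151],
       [-0.747,  0.416, -0.519,  0.648],
       [ 0.011, -0.772, -0.635,  0.867],
       [ 0.   ,  0.   ,  0.   ,  1.   ]])) (array([[420.552,   0.   , 321.777],
       [  0.   , 420.552, 205.122],
       [  0.   ,   0.   ,   1.   ]]), array([[-0.021, -0.993,  0.118,  0.42 ],
       [-1.   ,  0.02 , -0.014,  0.009],
       [ 0.011, -0.118, -0.993,  1.35 ],
       [ 0.   ,  0.   ,  0.   ,  1.   ]]))
top cartridge 0.9 [232.7 344.4]
top cartridge 0.76 [279.1 381.3]
top cartridge 0.68 [243.4 383.1]
top grip 0.92 [240.8 389.3]
top grip 0.91 [232.4 349.4]
top grip 0.77 [281.5 386.7]
top grip 0.16 [241.4 385. ]
top port 0.8 [241.7 253.8]
top extractor 0.7 [246.6 256.7]
top extractor 0.56 [238.9 390.4]
top lugs 0.82 [279.5 380. ]
top lugs 0.59 [241.9 383.7]
side cartridge 0.95 [214.4 353.6]
side cartridge 0.91 [203.7 383.7]
side cartridge 0.73 [227.1 407.4]
side grip 0.9 [198.1 357.3]
side grip 0.67 [207.1 410.7]
side grip 0.58 [188.1 386.3]
side port 0.96 [231.  296.9]
side port 0.23 [175.5 295.2]
side extractor 0.58 [256.9 294.3]
side lugs 0.72 [215.  353.4]
side lugs 0.68 [220.8 410.1]
```

View pics/t0.png

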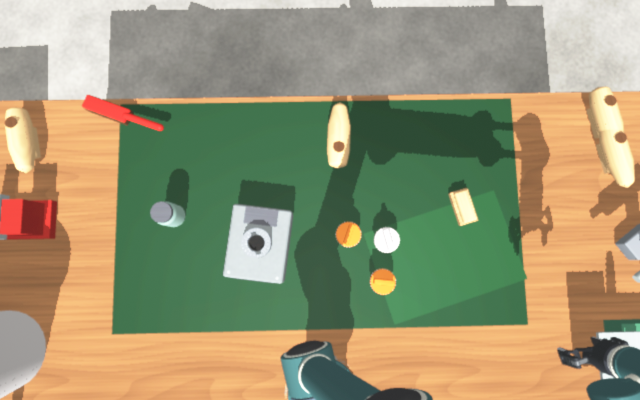

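View pics/s0.png

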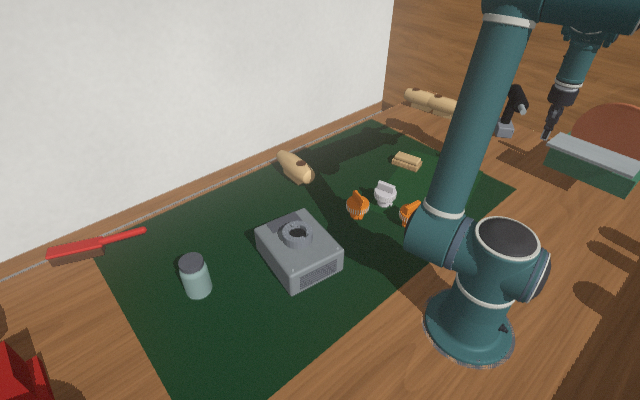

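The top picture shows the white cartridge at about (row 240, col 387). There are two orange look-alikes at (234,348) and (281,383), and the extractor port is at (241,256). In the side picture the white one is at (193,385) and the orange ones are at (205,357) and (213,408). I choose the white one and will check it in a close crop.

```bash
python3 - <<'E'
from h import *
np.set_printoptions(precision=3,suppress=True)
a=cv2.imread("pics/s0.png");b=cv2.imread("pics/t0.png")
z=lambda im,r,c,h: cv2.resize(im[r-h:r+h,c-h:c+h],(400,400),interpolation=cv2.INTER_CUBIC)
cv2.imwrite("pics/crop.png",np.hstack([z(b,240,387,20),z(a,195,385,20)]))
# triangulate white
def tri(p1,p2):
    o1,d1=ray("top",*p1);o2,d2=ray("side",*p2)
    s=np.linalg.lstsq(np.c_[d1,-d2],o2-o1,rcond=None)[0]; return o1+d1*s[0],o2+d2*s[1]
print("grip",tri((240.8,389.3),(188.1,386.3)), at_z("top",240.8,389.3,.082), at_z("side",188.1,386.3,.082))
print("base",at_z("top",243.4,383.1,0),at_z("side",203.7,383.7,0))
print("port",tri((241.7,253.8),(231,296.9)),at_z("top",241.7,253.8,.12),at_z("side",231,296.9,.12))
for d in bot.regions_of("top","extractor")[:2]:
    m=np.argwhere(d["pixels"]); print(d["conf"],d["box"],len(m))
print(bot.read_state()["tool_pos"],bot.read_state()["tcp_rot"])
# white mask in hi detail; top-bar yaw by bright pixels
E
```

```text
grip (array([ 0.459, -0.212,  0.068]), array([ 0.462, -0.209,  0.068])) [ 0.459 -0.209  0.082] [ 0.451 -0.194  0.082]
base [ 0.453 -0.203  0.   ] [ 0.46  -0.206  0.   ]
port (array([0.463, 0.192, 0.12 ]), array([0.459, 0.188, 0.119])) [0.463 0.192 0.12 ] [0.458 0.188 0.12 ]
0.56 [222.4, 208.4, 293.0, 284.6] 4558
[ 0.176 -0.652  0.25 ] [ 3.114  0.413 -0.   ]
```

View pics/crop.png

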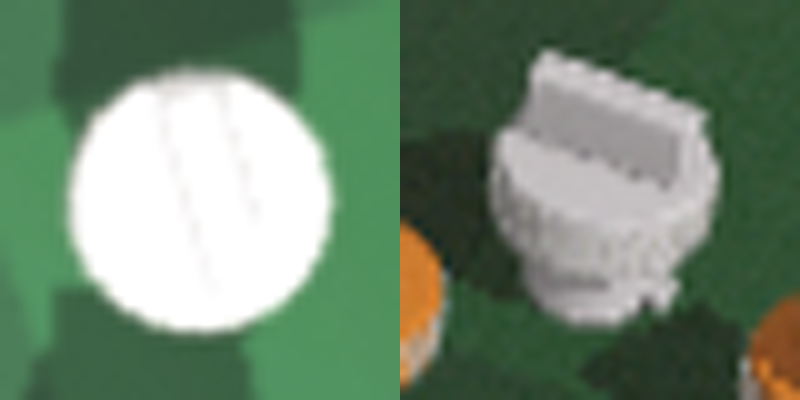

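```bash
python3 - <<'E'
from h import *
np.set_printoptions(precision=4,suppress=True)
a=cv2.imread("pics/s0.png");b=cv2.imread("pics/t0.png")
z=lambda im,r,c,h: cv2.resize(im[r-h:r+h,c-h:c+h],(400,400),interpolation=cv2.INTER_CUBIC)
cv2.imwrite("pics/crop2.png",np.hstack([z(b,241,256,22),z(a,233,296,22)]))
p,q=at_z("side",180.5,379.5,.089),at_z("side",186.5,395.5,.089)
print("bar side",p,q,np.arctan2(*(p-q)[[1,0]]),np.linalg.norm(p-q))
p,q=at_z("top",229,383,.06),at_z("top",249,388.5,.06)
print("yaw top",np.arctan2(*(p-q)[[1,0]]))
m=(b.min(2)>190).astype(np.uint8); m[:220]=0;m[262:]=0;m[:,:365]=0;m[:,410:]=0
n,l,s,c=cv2.connectedComponentsWithStats(m);k=1+np.argmax(s[1:,4]);(cx,cy),r=cv2.minEnclosingCircle(np.argwhere(l==k)[:,::-1].astype(np.float32))
print("drum",c[k],s[k],cx,cy,r,at_z("top",c[k][1],c[k][0],.06))
mm=bot.regions_of("top","extractor")
np.save("m.npy",mm[0]["pixels"]) if mm else 0
# top face of box: bright grey
for d in mm[:1]:
    pts=np.argwhere(d["pixels"])[:,::-1].astype(np.float32); R=cv2.boxPoints(cv2.minAreaRect(pts)); print(R)
    W=np.array([at_z("top",y,x,.09)[:2] for x,y in R]); print(W, W.mean(0)); e=np.diff(W,axis=0); print(np.linalg.norm(e,axis=1),np.arctan2(e[:,1],e[:,0]))
E
```

```text
bar side [ 0.4893 -0.2013  0.089 ] [ 0.4311 -0.2168  0.089 ] 0.2604931715809518 0.06026014317123262
yaw top 0.2315435849137738
drum [386.4607 239.8369] [374 228  26  25 521] 386.5 239.59091186523438 12.95663833618164 [ 0.4624 -0.2044  0.06  ]
[[221.8513 276.8067]
 [231.4925 202.8903]
 [293.3959 210.9647]
 [283.7546 284.881 ]]
[[0.3629 0.2911]
 [0.582  0.2636]
 [0.5539 0.0777]
 [0.3354 0.109 ]] [0.4585 0.1854]
[0.2209 0.188  0.2207] [-0.1245 -1.7211  2.9994]
```

View pics/crop2.png

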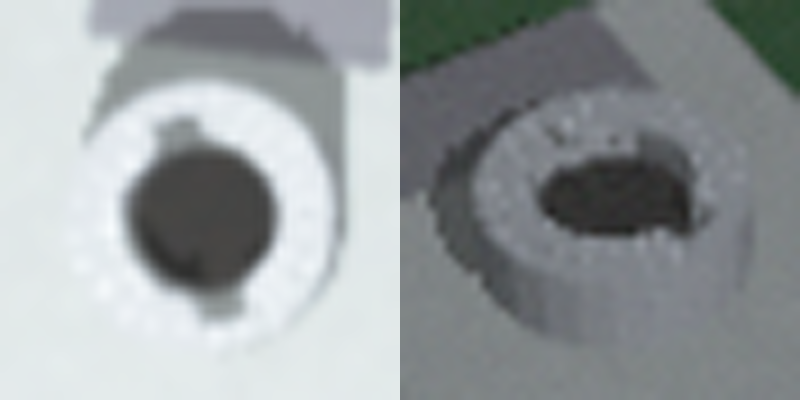

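The crop confirms the white cartridge, with its bar at a yaw of about 0.25 rad. Crop 2 shows the slots at top-crop (180,130) and (220,305), which is a yaw of about 0.2, so they nearly match the cartridge. The later clockwise twist needs joint 6 range, so I'll grasp half a turn round.

```bash
python3 -m jog '[{"dx": 0.0391,"dy": -0.0356,"dz": 0.004},{"dx": 0.0391,"dy": -0.0356,"dz": 0.004},{"dx": 0.0391,"dy": -0.0356,"dz": 0.004},{"dx": 0.0391,"dy": -0.0356,"dz": 0.004},{"dx": 0.0391,"dy": -0.0356,"dz": 0.004}]' 1.0 40
python3 -m jog '[{"dx": 0.0391,"dy": -0.0356,"dz": 0.004},{"dx": 0.0391,"dy": -0.0356,"dz": 0.004},{"dx": 0.0391,"dy": -0.0356,"dz": 0.004},{"dx": 0.0391,"dy": -0.0356,"dz": 0.004},{"dx": 0.0391,"dy": -0.0356,"dz": 0.004}]'
python3 -m jog '[{"spin": -0.184},{"spin": -0.184},{"spin": -0.184},{"spin": -0.184},{"spin": -0.184}]'
python3 -m jog '[{"spin": -0.184},{"spin": -0.184},{"spin": -0.184},{"spin": -0.184},{"spin": -0.184}]'
python3 -m jog '[{"spin": -0.184},{"spin": -0.184},{"spin": -0.184},{"spin": -0.184},{"spin": -0.184}]'
python3 -m jog '[{"spin": -0.184},{"spin": -0.18},{}]'
cat >> h.py <<'E'
from scipy.spatial.transform import Rotation as Ro
def st():
    s=bot.read_state(); R=Ro.from_rotvec(s["tcp_rot"]).as_matrix(); p=np.array(s["tool_pos"])
    return s,p,R,np.arctan2(R[1,0],R[0,0])
def rel(p): # world target -> tool axes
    s,p0,R,y=st(); return R.T@(np.array(p)-p0)
E
python3 - <<'E'
from h import *
np.set_printoptions(precision=4,suppress=True)
s,p,R,y=st(); print(p,y,np.array(s["q"]),s["wrist_force"],"tilt",R[2])
print("port slots mid",at_z("top",242.9,256.05,.12),"circle",at_z("top",219+220/9.09,234+203/9.09,.12))
A,B=at_z("top",219+130/9.09,234+180/9.09,.12),at_z("top",219+305/9.09,234+220/9.09,.12);print(np.arctan2(*(A-B)[[1,0]]))
print("rel",rel([.461,-.206,.083]))
E
```

```text
time: 1.32
tool_pos: [0.3191, -0.4274, 0.2301]
tcp_rot: [3.114, 0.413, 0.001]
wrist_force: [0.7, -0.6, 0.3]
width: 1.0
grip_force: 0.0
time: 1.95
tool_pos: [0.4615, -0.2045, 0.2103]
tcp_rot: [3.114, 0.413, 0.002]
wrist_force: [1.0, -0.6, 0.3]
width: 0.998
grip_force: 0.0
time: 2.58
tool_pos: [0.4607, -0.206, 0.2102]
tcp_rot: [2.601, 1.761, 0.0]
wrist_force: [-0.1, -0.0, -0.5]
width: 0.997
grip_force: 0.0
time: 3.2
tool_pos: [0.4607, -0.206, 0.2102]
tcp_rot: [1.55, 2.732, 0.0]
wrist_force: [-0.6, 0.1, -0.2]
width: 1.002
grip_force: 0.0
time: 3.82
tool_pos: [0.4607, -0.206, 0.2102]
tcp_rot: [0.175, 3.136, -0.0]
wrist_force: [-0.6, -0.5, 0.1]
width: 1.003
grip_force: 0.0
time: 4.2
tool_pos: [0.4607, -0.206, 0.2101]
tcp_rot: [-0.383, 3.118, -0.0]
wrist_force: [-0.2, 0.5, 0.4]
width: 0.998
grip_force: 0.0
[ 0.4607 -0.206   0.2101] -2.897329829040506 [-0.4699 -0.0311  2.0069  0.      1.1655 -2.2849] [-0.1592  0.4945  0.3779] tilt [-0.0002 -0.0002 -1.    ]
port slots mid [0.4595 0.1859 0.12  ] circle [0.4586 0.185  0.12  ]
0.2215007512758545
rel [-0.0003 -0.      0.1271]
```

```bash
python3 -m jog '[{"dz": 0.04},{"dz": 0.04},{"dz": 0.03},{"dz": 0.0165},{}]'
python3 -m jog '[{},{},{},{},{}]' 0.0 60
python3 -m jog '[{},{},{},{},{}]'
```

```text
time: 4.82
tool_pos: [0.4599, -0.2056, 0.0825]
tcp_rot: [0.383, -3.116, -0.002]
wrist_force: [0.3, 0.9, 0.0]
width: 1.001
grip_force: 0.0
time: 5.45
tool_pos: [0.4612, -0.2063, 0.0842]
tcp_rot: [-0.386, 3.117, -0.001]
wrist_force: [-1.5, -1.0, 3.7]
width: 0.174
grip_force: 59.4
time: 6.08
tool_pos: [0.4612, -0.2064, 0.0842]
tcp_rot: [-0.386, 3.117, -0.001]
wrist_force: [-1.0, -0.7, 5.8]
width: 0.173
grip_force: 59.8
```

```bash
python3 -m jog '[{"dz": -0.02},{"dz": -0.04},{"dz": -0.05},{"dz": -0.05},{}]'
python3 - <<'E'
from h import *
np.set_printoptions(precision=4,suppress=True)
s,p,R,y=st(); print(p,y,s["wrist_force"],s["width"],s["grip_force"])
a=snap("side","s1.png"); b=snap("top","t1.png")
r,c=map(int,proj("side",p-[0,0,.04])); print(r,c); h=25
A=cv2.resize(a[r-h:r+h,c-h:c+h,::-1],(400,400),interpolation=cv2.INTER_CUBIC)
for k in ([0,0,0],[0,0,-.048],[0,0,-.082]):
    q=proj("side",p+k); print(q, (q[0]-r+h)*8,(q[1]-c+h)*8)
for ax in (0,1):
  for sg in (1,-1):
    u=R[:,ax]*sg*.038; print(ax,sg,[(round((q[0]-r+h)*8),round((q[1]-c+h)*8)) for q in [proj("side",p+u+[0,0,-.022]),proj("side",p+u+[0,0,-.048])]])
cv2.imwrite("pics/c3.png",A)
E
```

```text
time: 6.7
tool_pos: [0.4631, -0.2071, 0.2478]
tcp_rot: [-0.385, 3.111, -0.007]
wrist_force: [0.2, 0.1, -3.1]
width: 0.172
grip_force: 59.0
[ 0.4631 -0.2071  0.2478] -2.8953978143139913 [ 0.1611  0.1375 -3.1182] 0.17159057784111284 58.95640432834625
153 390
(np.float64(143.20009315487528), np.float64(392.47667216410844)) 121.60074523900221 219.8133773128675
(np.float64(156.02083913448232), np.float64(390.54181107984294)) 224.16671307585852 204.33448863874355
(np.float64(164.72093983795367), np.float64(389.22882302851474)) 293.7675187036293 193.8305842281179
0 1 [(200, 300), (255, 290)]
0 -1 [(140, 128), (194, 120)]
1 1 [(212, 170), (268, 162)]
1 -1 [(128, 254), (182, 245)]
```

View pics/c3.png

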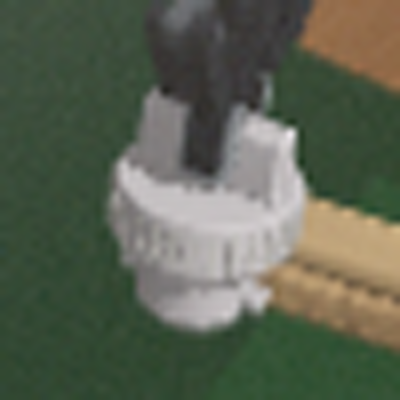

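```bash
python3 -m jog '[{"dx": -0.006,"dy": 0.025},{"dx": -0.012,"dy": 0.05},{"dx": -0.0138,"dy": 0.0572},{"dx": -0.0138,"dy": 0.0572},{"dx": -0.0138,"dy": 0.0572}]'
python3 -m jog '[{"dx": -0.0138,"dy": 0.0572},{"dx": -0.012,"dy": 0.05},{"dx": -0.0066,"dy": 0.0279,"spin": 0.036},{},{}]'
python3 - <<'E'
from h import *
np.set_printoptions(precision=4,suppress=True)
s,p,R,y=st(); print(p,y,s["wrist_force"],s["torque"],s["q"])
a=snap("side","s2.png"); b=snap("top","t2.png")
print(rel([.459,.1855,.21]))
r,c=map(int,proj("side",[.459,.1855,.14])); h=34
A=cv2.resize(a[r-h:r+h,c-h:c+h,::-1],(544,544),interpolation=cv2.INTER_CUBIC)
f=lambda P:tuple(int((v)*8) for v in ((lambda q:(q[1]-c+h,q[0]-r+h))(proj("side",P))))
cv2.circle(A,f([.459,.1855,.12]),3,(0,0,255),-1); cv2.circle(A,f(p-[0,0,.082]),3,(255,0,0),-1)
for t in np.linspace(0,6.28,60): cv2.circle(A,f([.459+.043*np.cos(t),.1855+.043*np.sin(t),.12]),1,(0,255,0),-1)
cv2.imwrite("pics/c4.png",A)
E
```

```text
time: 7.42
tool_pos: [0.4559, 0.0492, 0.2401]
tcp_rot: [0.384, -3.113, -0.001]
wrist_force: [0.4, -0.7, -1.4]
width: 0.177
grip_force: 59.1
time: 8.05
tool_pos: [0.4553, 0.1857, 0.2411]
tcp_rot: [0.33, -3.12, 0.003]
wrist_force: [-0.0, -1.3, -1.8]
width: 0.173
grip_force: 59.2
[0.4553 0.1857 0.2411] -2.9306387632937745 [-0.0016 -1.2694 -1.8483] [0.0173 0.0197 0.0197] [ 0.337  -0.0782  1.9927 -0.0006  1.2316 -1.4446]
[-0.003  -0.0005  0.0322]
```

View pics/c4.png

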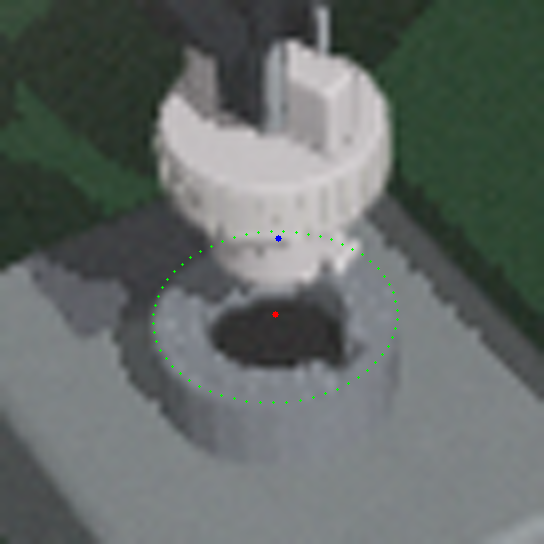

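```bash
python3 -m jog '[{"dx": -0.003,"dy": -0.0005,"dz": 0.01},{"dz": 0.012},{"dz": 0.008},{},{}]'
python3 -m jog '[{"dz": 0.004},{"dz": 0.004},{"dz": 0.003},{"dz": 0.002},{}]'
```

```text
time: 8.78
tool_pos: [0.4598, 0.1867, 0.2136]
tcp_rot: [-0.33, 3.124, 0.0]
wrist_force: [0.3, 0.8, -1.8]
width: 0.174
grip_force: 59.2
time: 9.4
tool_pos: [0.4596, 0.1866, 0.2002]
tcp_rot: [0.329, -3.124, 0.0]
wrist_force: [1.2, 0.3, -1.4]
width: 0.174
grip_force: 59.2
```

```bash
python3 -m jog '[{"dz": 0.002},{"dz": 0.002},{"dz": 0.001},{}]'
python3 -m jog '[{"dz": 0.0015},{"dz": 0.0015},{},{}]'
```

```text
time: 9.9
tool_pos: [0.4595, 0.1867, 0.1953]
tcp_rot: [0.329, -3.124, -0.0]
wrist_force: [-1.2, -0.1, -2.9]
width: 0.172
grip_force: 59.2
time: 10.4
tool_pos: [0.4596, 0.1867, 0.1923]
tcp_rot: [0.329, -3.124, 0.0]
wrist_force: [-0.1, -0.2, -2.5]
width: 0.172
grip_force: 59.2
```

```bash
python3 -m jog '[{"dz": 0.0015},{"dz": 0.0015},{},{}]'
python3 -m jog '[{"dz": 0.002},{"dz": 0.002},{},{}]'
```

```text
time: 10.9
tool_pos: [0.4598, 0.1867, 0.1901]
tcp_rot: [-0.33, 3.124, 0.0]
wrist_force: [-4.6, -0.9, 5.0]
width: 0.176
grip_force: 60.3
time: 11.4
tool_pos: [0.4597, 0.1867, 0.1862]
tcp_rot: [-0.33, 3.124, -0.0]
wrist_force: [-4.7, -1.5, 6.0]
width: 0.169
grip_force: 60.4
```

```bash
python3 -m jog '[{"dx": 0.001,"dz": 0.002},{"dz": 0.002},{},{}]'
python3 -m jog '[{"dz": 0.0015},{"dz": 0.001},{},{}]'
```

```text
time: 11.9
tool_pos: [0.4596, 0.1866, 0.1829]
tcp_rot: [-0.329, 3.122, 0.0]
wrist_force: [-3.2, -0.9, 7.6]
width: 0.175
grip_force: 60.6
time: 12.4
tool_pos: [0.4596, 0.1866, 0.1808]
tcp_rot: [-0.329, 3.122, 0.0]
wrist_force: [-4.5, -2.2, 10.3]
width: 0.172
grip_force: 61.0
```

```bash
python3 -m jog '[{"dx": 0.001,"spin": 0.06},{"spin": 0.08},{"spin": 0.08},{"spin": 0.08},{}]'
python3 -c "
from h import *
s,p,R,y=st();print(np.round(s['torque'],3),y,p)"
```

```text
time: 13.02
tool_pos: [0.4595, 0.187, 0.1812]
tcp_rot: [0.142, 3.134, 0.003]
wrist_force: [-3.2, -2.0, 9.0]
width: 0.172
grip_force: 60.8
[-0.051  0.505 -0.107] 3.050991182604878 [0.45949831 0.1869605  0.18116055]
```

```bash
python3 -m jog '[{"spin": 0.14},{"spin": 0.14},{"spin": 0.14},{"spin": 0.14},{}]'
python3 -m jog '[{"spin": 0.14},{"spin": 0.14},{"spin": 0.14},{"spin": 0.08},{}]'
python3 -c "
from h import *
s,p,R,y=st();print(np.round(s['torque'],3),y,p)"
```

```text
time: 13.65
tool_pos: [0.4598, 0.1877, 0.1814]
tcp_rot: [1.004, 2.973, 0.008]
wrist_force: [-2.7, 2.1, 8.8]
width: 0.169
grip_force: 60.8
time: 14.28
tool_pos: [0.4604, 0.1877, 0.1817]
tcp_rot: [1.707, 2.633, 0.01]
wrist_force: [-0.7, 2.0, 9.1]
width: 0.176
grip_force: 60.8
[ 0.297  0.201 -0.129] 1.9908970073102776 [0.46044936 0.18765049 0.18166665]
```

```bash
for i in 1; do :; done; python3 -m jog '[{"spin": 0.06},{"spin": 0.06},{"spin": 0.04},{}]'
python3 -c "
from h import *
s,p,R,y=st();print(np.round(s['torque'],3),y,p)"
python3 -m jog '[{"spin": 0.04},{"spin": 0.04},{}]'
python3 -c "
from h import *
s,p,R,y=st();print(np.round(s['torque'],3),y,p)"
```

```text
time: 14.78
tool_pos: [0.4607, 0.1877, 0.1818]
tcp_rot: [1.912, 2.488, 0.011]
wrist_force: [-0.7, 1.3, 9.3]
width: 0.173
grip_force: 60.8
[ 0.219  0.124 -0.033] 1.8315019184375787 [0.46068086 0.18766474 0.18178119]
time: 15.15
tool_pos: [0.4601, 0.1875, 0.1817]
tcp_rot: [2.008, 2.412, 0.009]
wrist_force: [-2.4, 1.5, 11.2]
width: 0.174
grip_force: 61.5
[0.254 0.528 0.764] 1.7534470264395983 [0.46006513 0.18751224 0.18171331]
```

The torque jumped to 0.76 N m after about 1.6 rad, so this is the end stop. I'll ease the twist off, then let the cartridge rise.

```bash
python3 -m jog '[{"spin": -0.03},{"dz": -0.002},{"dz": -0.002},{"dz": -0.001},{}]'
python3 -c "
from h import *
s,p,R,y=st();print(np.round(s['torque'],3),y,p)"
python3 -m jog '[{"dz": -0.0015},{},{}]'
```

```text
time: 15.78
tool_pos: [0.46, 0.1875, 0.1861]
tcp_rot: [1.974, 2.441, 0.009]
wrist_force: [-0.3, 1.6, 6.0]
width: 0.176
grip_force: 60.4
[ 0.285  0.197 -0.059] 1.7816417278589394 [0.46000204 0.18751139 0.18608101]
time: 16.15
tool_pos: [0.4598, 0.1874, 0.187]
tcp_rot: [1.974, 2.441, 0.008]
wrist_force: [1.4, 3.7, 5.6]
width: 0.173
grip_force: 60.3
```

```bash
python3 -m jog '[{"dz": -0.0015},{},{}]'
python3 -m jog '[{"dz": -0.001},{},{}]'
```

```text
time: 16.52
tool_pos: [0.4596, 0.1874, 0.1872]
tcp_rot: [1.974, 2.441, 0.008]
wrist_force: [5.0, 6.4, -1.2]
width: 0.175
grip_force: 59.4
time: 16.9
tool_pos: [0.4595, 0.1873, 0.1872]
tcp_rot: [1.974, 2.441, 0.007]
wrist_force: [6.8, 6.5, -5.6]
width: 0.172
grip_force: 59.2
```

The roof now holds the cartridge at TCP z 0.1872, 5–6 mm above the pushed-down height, so it is in the notch. I'll unload it, release and retreat.

```bash
python3 -m jog '[{"dz": 0.001},{"dz": 0.001},{}]'
python3 -m jog '[{},{},{},{},{}]' 0.7
python3 -m jog '[{"dz": -0.01},{"dz": -0.03},{"dz": -0.05},{"dz": -0.05},{}]'
python3 -m jog '[{"dx": -0.05},{"dx": -0.05},{"dx": -0.05},{}]'
python3 - <<'E'
from h import *
s,p,R,y=st(); print(p,y,s["wrist_force"],s["width"])
a=snap("side","s5.png"); b=snap("top","t5.png")
z=lambda im,r,c,h: cv2.resize(im[r-h:r+h,c-h:c+h,::-1],(400,400),interpolation=cv2.INTER_CUBIC)
cv2.imwrite("pics/c5.png",np.hstack([z(b,238,256,40),z(a,225,300,40)]))
E
```

```text
time: 17.27
tool_pos: [0.4597, 0.1872, 0.1871]
tcp_rot: [1.974, 2.441, 0.007]
wrist_force: [4.5, 4.0, 3.7]
width: 0.172
grip_force: 60.4
time: 17.9
tool_pos: [0.4576, 0.1861, 0.1858]
tcp_rot: [-1.975, -2.443, 0.001]
wrist_force: [0.4, -0.1, 0.4]
width: 0.701
grip_force: 0.0
time: 18.52
tool_pos: [0.4604, 0.1872, 0.3326]
tcp_rot: [1.971, 2.438, 0.015]
wrist_force: [0.9, -0.3, 0.0]
width: 0.699
grip_force: 0.0
time: 19.02
tool_pos: [0.4892, 0.0368, 0.3254]
tcp_rot: [-1.981, -2.438, 0.002]
wrist_force: [-0.0, 1.8, -0.1]
width: 0.701
grip_force: 0.0
[0.48915867 0.03679536 0.32538629] 1.7770314094631259 [-6.88146350e-04  1.75642307e+00 -5.21648792e-02] 0.7011479844934609
```

View pics/c5.png

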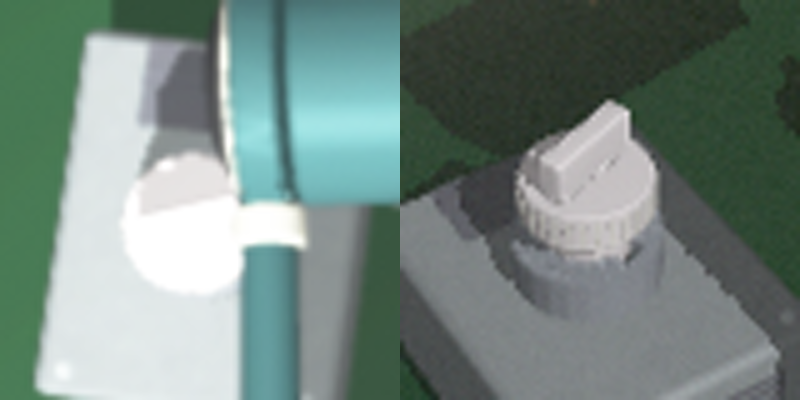

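The picture shows the cartridge upright in the collar, bar across the box, and the gripper clear. At side-crop (590,210) the drum sits above the collar as it should when locked. I'm handing the job in.

```bash
python3 -c "
from workcell import bot
print(bot.finish_job())"
```

```text
the job is handed in; nothing more can be done
None
```

The white cartridge went through the slots, was pushed down, twisted to the stop, held in the lock notch when I pulled up lightly, then released; I handed the job in at about 19 s, and no verdict was shown.

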